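Tip a photo tile out of its nest plate and lay it on the cooling plate

TASK

The tile with the green print is sunk flush in the metal nest plate, with no room for fingers. Press its end down over the blue thumb ramp and slide it down the ramp until it stays tipped up by itself, then lift it out and lay it, without dropping it, print up and flat in the middle of the empty half of the black cooling plate, in line with the blue tile there. Leave the blue tile, the pink tile and everything else where they are.

Things in the scene. Friction and masses are not known exactly. Their poses are not given: they have to be found in the camera images.
- nest_plate: Aluminium nest plate fixed to the bench, 160 long (its x) x 210 wide (its y) x 36 mm high; origin at the centre of its underside, z up, flat rim (top face) at z = 36. Two equal open nests, 64 mm wide, centred on y = +47 and y = -47 with 30 mm of rim between them; each holds a tile, its centre at about x = +4, its top 0.5 mm below the rim, with 2 mm clearance at the sides.
- nest_edge_l (a point): Middle of the rocking edge in the nest at y = +47 of the nest plate: x = -1, z = 27.5 mm in the nest plate's frame, same axes. The tile lies on a level floor from this edge to the far end wall at x = +55.5 (1.5 mm beyond the tile). On the edge's -x side a blue thumb ramp goes down at 24 degrees to a vertical end wall at x = -53.8, 7.8 mm beyond the tile's end.
- nest_edge_r (a point): The same in the nest at y = -47 of the nest plate. Tile and nest plate are slippery on each other (friction about 0.4, varying), fingertips grip the tile better.
- green_tile_center (a point): Centre (half-way up) of the loose ceramic tile with the green print: 100 long (its x) x 60 wide (its y) x 8 mm thick, about 0.11 kg (varying), z out of the printed face. It starts flush in one of the two nests, its x along the nest plate's x (so its -x end lies over the ramp). Its centre lies 5 mm on the +x side of the rocking edge.
- green_ramp_end (a point): Middle of the green tile's end face over the ramp: x = -50 mm from its centre, same axes. Pressed there, the tile rocks with little force until it lies on the ramp, but falls back when let go. If, pressed, it is also rubbed about 9 mm down the ramp to the end wall, its weight passes the edge and it stays tipped at 24 degrees, the underside of its +x end about 10 mm above the rim.
- pink_tile_center (a point): Centre of a like tile with a pink print, flush in the other nest; it stays there.
- cooler: Black finned aluminium cooling plate fixed to the bench, 150 (its x) x 240 (its y) x 40 mm high, flat top; origin at the centre of its underside, z up. The blue tile lies on its +y half, the -y half is empty.
- free_half (a point): Middle of the empty half, on the top face of the cooling plate (x = 0, y = -60, z = 40 mm in the cooling plate's frame); same axes as the cooling plate. The green tile is to lie here with its length along the cooling plate's x, either way round.
- blue_tile_center (a point): Centre of a like tile with a blue print, lying on the cooling plate at about x = 0, y = +60 mm, its length along the cooling plate's x; it stays there.
- green_sole: Loose green flip-flop sole blank, about 245 x 92 x 14 mm, lying on the bench; bystander.
- mug: White mug, 82 mm across, 95 mm high, standing on the bench; bystander.
- tape_roll: Amber roll of heat tape lying flat, 90 mm across, 19 mm high; bystander.
- cleaner: White cleaner bottle with blue cap, 60 mm across, 165 mm high, standing; bystander.
- lint_brush: Brush with wooden handle, 200 mm long, lying on the bench; bystander.
There are look-alikes about, which are no part of the job. Leave any brown or orange look-alike of the part that bears green_tile_center alone.

How it is judged:
By the outcome, as a careful person would: the job done as asked, in the order asked, and still so for the second after the job is handed in, with the robot touching nothing.
It also fails if it takes over 51 s, if anything falls off the work surface, if the arm or the gripper's body presses on something with over 40 N, if the wrist force passes 120 N, or if a joint passes its speed limit or range.

ROBOT

A 6-joint arm with a two-finger parallel gripper is mounted at the origin on the work surface. World frame = base frame: x ahead of the robot, y to its left, z up, the work surface at z = 0. Lengths are in m, angles in rad, forces in N, time in s.
With the tool pointing down it reaches from about 0.35 to 0.775 m from the base axis. Payload 7.3 kg.
Tool frame: the origin (TCP) lies between the finger pads; the fingertips stand 8 mm ahead of it and the grasp point (between the pads) lies 11 mm behind it (robot.nose_length is the distance from the TCP to the fingertips, in m); z points along the fingers, y is the line along which they close (so a half turn about z gives the same grasp; the last joint's range is limited). The gripper opens to 92 mm and grips with 3 to 60 N. Pads are 19 mm wide; open, the fingers measure 130 mm over their backs; the gripper's body (75 mm by 190 mm) begins 47 mm behind the grasp point.
Start: joints at [-1.491, 0.342, 1.524, -0, 1.275, -0.146], TCP at [0.118, -0.512, 0.235] pointing down, gripper open.
Joint ranges: [-2.53, 2.53], [-0.77, 2.02], [0.04, 2.7], [-1, 4.14], [0.28, 2.66], [-3.11, 3.11]. Speed limits (rad/s): [2.57, 2.57, 3.14, 3.14, 3.14, 3.14].

INTERFACE

Orientations are given as [roll, pitch, yaw] about the fixed x, y, z axes, in that order (R = Rz(yaw) Ry(pitch) Rx(roll)).
In Python, from cell import robot gives the robot as it stands. The module is installed in compiled form; this text tells all that it offers.
- The arm moves only by the shell command python3 -m jog 'ROWS' [FORCE]. ROWS is JSON, a list that holds one entry, the list of rows, each a list of 5 numbers: the gripper's target within -1 to 1 (fully open at 1, half-way at 0, shut at -1), then the shift along the tool's x, y, z in m, then the turn about the tool's z in rad. A call has 1 to 5 rows; each row is the pose to reach, as a shift and turn from the pose commanded when the call began, along the tool's axes at that moment; what a row does not reach only later rows make up. A row lasts 1/12 s, in which the tool goes at most 41.7 mm and 7.16 degrees, less where a joint would pass 70% of its speed; a pose out of reach is approached as far as the arm can. A call with a gripper value outside its range is refused whole. The fingers move at their own pace and stop on an object; FORCE is the grip in N (left out, the last holds). Time passes only in rows, so rows that repeat a pose let the fingers close. It gives the time, the measured TCP pose, the force, the opening and the grip force at its end, in the units of the state.
- robot.observe(): the state, without advancing time (a new reading comes with each control period).
- robot.read_camera(name): name is "scene" or "top" or "wrist"; returns the picture (400x640x3 uint8, red, green, blue); there is no depth.
- robot.camera_model(name): a dict with "camera_matrix" (3x3 intrinsics, pixels), "dist_coeffs" ([k1, k2, p1, p2, k3] as OpenCV has them; the pictures are not rectified), "position" and "attitude" of the camera in the world; the wrist camera has in their place "mount" (4x4, takes a point from camera to tool coordinates, whose origin is the TCP and whose axes are the flange's). Camera axes: x right, y down, z forward; pixel columns grow to the right and rows downward; lengths in m; the calibration is good to about 2 mm. A picture is of the moment at which its call begins: read the wrist's pose just before it. camera_model takes no time and is no camera call.
- robot.hand_in(): hands the job in; it is judged then, once.
The state is a dict: "time": time; "qpos": joint angles; "qvel": joint speeds; "joint_efforts": joint torques, N m; "tool_pos": TCP position; "tool_rot": TCP orientation; "contact_force": force on the tool from outside, world axes, zero at the start; "torque": the same for the moment, N m; "opening": finger opening in m; "grip_force": force on a finger pad.
Only numpy, scipy, OpenCV 4.12 (cv2) and the standard library are available. Lean on these libraries where they do the work, as an engineer would, in place of code of your own. Each camera call takes 0.05 s, during which the arm holds its last target. There are 200 camera calls.

## Working session

There is one attempt and no reset: what is moved stays moved. The work goes in short steps, Python scripts to look and compute and a shell command to move; the robot and the scene stay as the last step left them, time stands still between calls to the robot, and variables do not carry over. Pictures are saved under pics/ and viewed, at most 13 in all, crops included, and the job is handed in when it is done.

```bash
mkdir -p pics; python3 - <<'E'
from cell import robot
import cv2,numpy as np
s=robot.observe();print(s)
for n in ["top","scene"]:
    im=robot.read_camera(n);cv2.imwrite(f"pics/{n}0.png",im[:,:,::-1])
    print(n,robot.camera_model(n))
print(robot.camera_model("wrist"))
E
```

```text
{'time': 0.0, 'qpos': array([-1.49100843e+00,  3.42742512e-01,  1.52502010e+00,  8.77028286e-06,
        1.27540194e+00, -1.46011733e-01]), 'qvel': array([-5.15319074e-05,  3.09486194e-04, -2.71238125e-04,  9.03712852e-04,
       -1.22213606e-03,  5.51024669e-04]), 'joint_efforts': array([ 1.78129805e-03, -4.31234694e+01, -2.44226378e+01,  7.20161665e-02,
        5.59142022e-02, -1.54398749e-04]), 'tool_pos': array([ 0.11752628, -0.51126873,  0.23403361]), 'tool_rot': array([-3.14003869e+00, -2.36999147e-04,  2.25796887e-01]), 'contact_force': array([ 0.28546898, -0.19670384, -0.43178685]), 'torque': array([-0.0218802 , -0.02688188,  0.00891922]), 'grip_force': 0.0, 'opening': 0.09178306477336438}
top {'camera_matrix': array([[468.46116572,   0.        , 318.93705642],
       [  0.        , 468.46116572, 195.89375386],
       [  0.        ,   0.        ,   1.        ]]), 'dist_coeffs': array([-0.09927235,  0.        ,  0.        ,  0.        ,  0.        ]), 'position': array([0.18304252, 0.01371069, 1.86105318]), 'attitude': array([-2.92587348e+00, -2.72107130e-03, -1.54295867e+00])
[... 311 characters left out ...]
, 1.3598014 ]), 'attitude': array([-2.59173480e+00,  1.85868733e-03,  2.39230874e+00])}
{'camera_matrix': array([[352.80634684,   0.        , 317.80247674],
       [  0.        , 352.80634684, 198.22388409],
       [  0.        ,   0.        ,   1.        ]]), 'dist_coeffs': array([-0.04126606,  0.        ,  0.        ,  0.        ,  0.        ]), 'mount': array([[ 6.87054268e-04, -9.68890532e-01, -2.47488718e-01,
         6.62045796e-02],
       [ 9.99999696e-01,  5.74585400e-04,  5.26665244e-04,
        -2.19910068e-04],
       [-3.68077565e-04, -2.47489004e-01,  9.68890632e-01,
        -1.50666113e-01],
       [ 0.00000000e+00,  0.00000000e+00,  0.00000000e+00,
         1.00000000e+00]])}
```

View pics/top0.png

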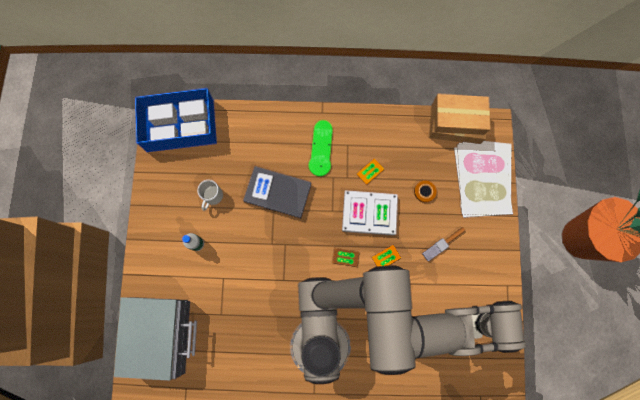

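View pics/scene0.png

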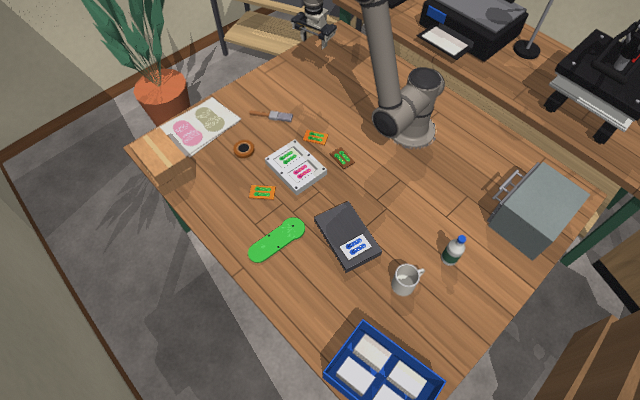

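The green prints are at top-image pixels (382,212) white in the nest, (346,257) brown, and (386,257) and (371,171) orange. The one at (382,212) fits, because it is white, sunk in the nest and next to the pink tile. The cooler is at (278,193), with its empty half at about (293,198). I'll enlarge to confirm this and find the ramp end.

```bash
python3 - <<'E'
import cv2,numpy as np
a=cv2.imread("pics/top0.png")[155:245,235:415]
b=cv2.imread("pics/scene0.png")[130:280,240:390]
a=cv2.resize(a,(800,400),interpolation=cv2.INTER_CUBIC)
cv2.imwrite("pics/c1.png",a)
cv2.imwrite("pics/c2.png",cv2.resize(b,(600,600),interpolation=cv2.INTER_CUBIC))
E
```

```text
(no output)
```

View pics/c1.png

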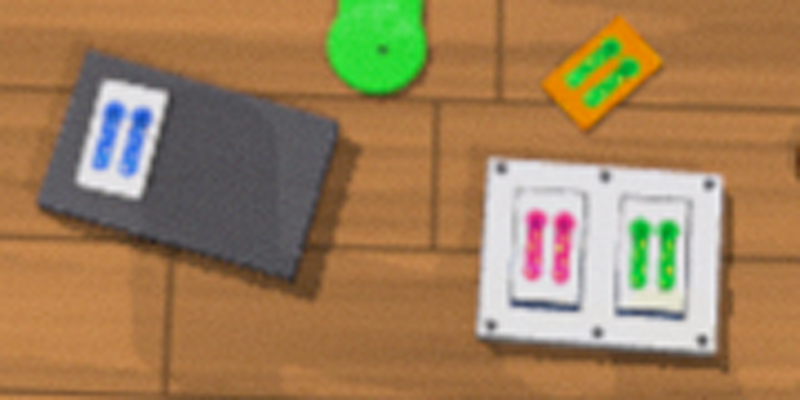

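View pics/c2.png

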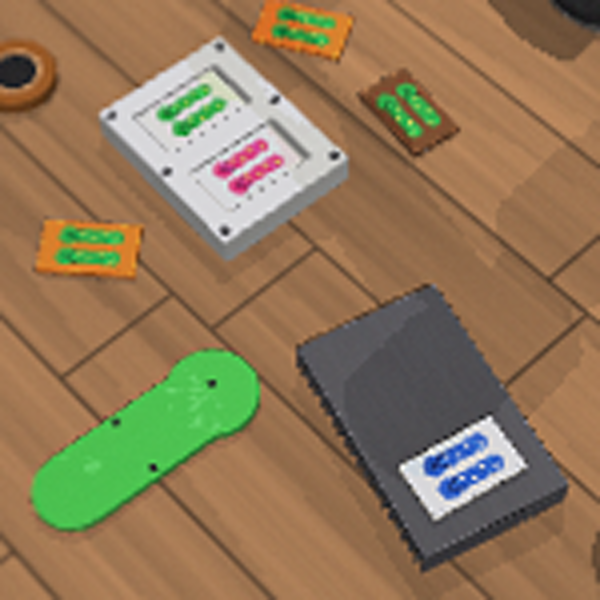

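The crop confirms it. The green tile is in the right nest (y=-47), and the ramp gaps are on the robot side, at crop1 (650,312). The cooler's empty half is on its right. Next I'll make rough fits.

```bash
cat > h.py <<'E'
from cell import robot
import cv2,numpy as np
from scipy.spatial.transform import Rotation as R
from scipy.optimize import least_squares
def cam(n,st=None):
    m=robot.camera_model(n)
    if n=="wrist":
        T=np.eye(4);T[:3,:3]=R.from_euler('xyz',st["tool_rot"]).as_matrix();T[:3,3]=st["tool_pos"]
        T=T@m["mount"]
    else:
        T=np.eye(4);T[:3,:3]=R.from_euler('xyz',m["attitude"]).as_matrix();T[:3,3]=m["position"]
    return m["camera_matrix"],m["dist_coeffs"],T
def px2z(c,uv,z):
    K,d,T=c
    p=cv2.undistortPoints(np.array(uv,float).reshape(-1,1,2),K,d).reshape(-1,2)
    r=np.c_[p,np.ones(len(p))]@T[:3,:3].T
    return T[:3,3]+r*((z-T[2,3])/r[:,2:])
def w2px(c,P):
    K,d,T=c;Ti=np.linalg.inv(T)
    return cv2.projectPoints(np.array(P,float).reshape(-1,3),cv2.Rodrigues(Ti[:3,:3])[0],Ti[:3,3],K,d)[0].reshape(-1,2)
def fit(local,world): # planar pose x,y,yaw
    local=np.array(local,float);world=np.array(world)[:,:2]
    f=lambda p:((local@R.from_euler('z',p[2]).as_matrix()[:2,:2].T)+p[:2]-world).ravel()
    s=least_squares(f,[*world.mean(0),0]);return s.x,np.abs(s.fun).max()
def pt(p,l): return R.from_euler('z',p[2]).as_matrix()[:2,:2]@l+p[:2]
def tool(dxyz,st): return R.from_euler('xyz',st["tool_rot"]).inv().apply(dxyz)
E
python3 - <<'E'
from h import *
c=cam("top")
u=lambda L:[[235+x/4.4444-.5,155+y/4.4444-.5] for x,y in L]
pl=px2z(c,u([(488,157),(721,175),(717,350),(477,336)]),.036)
print(pl.round(4)); p,e=fit([(.08,.105),(.08,-.105),(-.08,-.105),(-.08,.105)],pl);print(p,e)
print("green",pt(p,[.004,-.047]),"rampend",pt(p,[-.046,-.047]))
co=px2z(c,u([(90,50),(338,122),(295,278),(38,205)]),.04)
q,e=fit([(.075,.12),(.075,-.12),(-.075,-.12),(-.075,.12)],co);print(co.round(4),q,e,pt(q,[0,-.06]))
st=robot.observe();print("d tool to 6cm behind",tool([*(pt(p,[-.06,-.047])-st["tool_pos"][:2]),0],st))
E
```

```text
[[ 0.6107 -0.0809  0.036 ]
 [ 0.6001 -0.2913  0.036 ]
 [ 0.4411 -0.2867  0.036 ]
 [ 0.448  -0.0738  0.036 ]]
[ 0.52496874 -0.18318686 -0.03933854] 0.0017469911420808226
green [ 0.52711721 -0.23030781] rampend [ 0.47715589 -0.22834139]
[[0.6994 0.2828 0.04  ]
 [0.6383 0.055  0.04  ]
 [0.4947 0.0886 0.04  ]
 [0.5542 0.3212 0.04  ]] [ 0.59666374  0.18692594 -0.25297367] 0.0030639249041572447 [0.58164669 0.12883559]
d tool to 6cm behind [ 4.00324811e-01 -1.98952086e-01  3.40283332e-04]
```

```bash
python3 -m jog '[[[-1,0.384,-0.232,0,0.265],[-1,0.384,-0.232,0,0.265],[-1,0.384,-0.232,0,0.265],[-1,0.384,-0.232,0,0.265],[-1,0.384,-0.232,0,0.265]]]' 20
```

```text
time: 0.52
tool_pos: [0.2652, -0.368, 0.2345]
tool_rot: [-3.141, 0.0, -0.04]
contact_force: [0.5, 0.1, -0.1]
opening: 0.0632
grip_force: 0.0
```

```bash
python3 -m jog '[[[-1,0.168,-0.175,0,0],[-1,0.168,-0.175,0,0],[-1,0.168,-0.175,0,0],[-1,0.168,-0.175,0,0],[-1,0.168,-0.175,0,0]]]'; python3 -m jog '[[[-1,0.02,-0.02,0,0],[-1,0.02,-0.02,0,0],[-1,0.02,-0.02,0,0],[-1,0.02,-0.02,0,0]]]'; python3 - <<'E'
from h import *
import pickle
st=robot.observe();im=robot.read_camera("wrist");print(st["tool_pos"],st["tool_rot"],st["qvel"].round(3))
pickle.dump(st,open("st1.pkl","wb"));cv2.imwrite("pics/w1.png",im[:,:,::-1])
E
```

```text
time: 0.93
tool_pos: [0.4155, -0.2232, 0.2346]
tool_rot: [-3.142, 0.0, -0.039]
contact_force: [0.0, -0.9, -0.0]
opening: 0.0297
grip_force: 0.0
time: 1.27
tool_pos: [0.4348, -0.206, 0.2344]
tool_rot: [-3.142, 0.001, -0.039]
contact_force: [-0.8, -0.6, 0.3]
opening: 0.0035
grip_force: 0.0
[ 0.43475316 -0.20601786  0.2343746 ] [-3.14158352e+00  1.11383259e-03 -3.86747556e-02] [-0.026 -0.005  0.004  0.001 -0.     0.002]
```

View pics/w1.png

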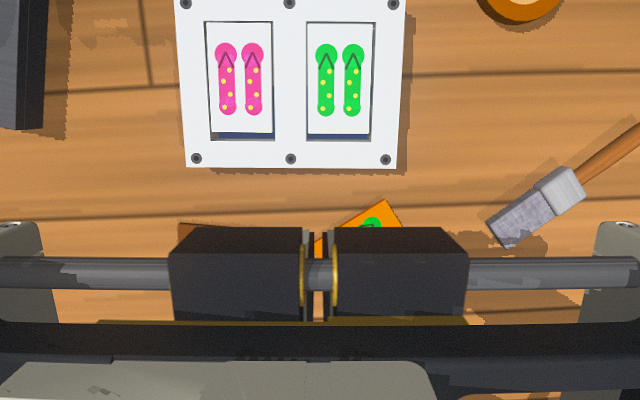

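The wrist view shows the pink nest at (240,80) and the green nest at (340,80). The blue ramps are at the bottom, around row 136. I'll enlarge it for exact corners.

```bash
python3 - <<'E'
import cv2
a=cv2.imread("pics/w1.png")[0:180,170:410]
cv2.imwrite("pics/c3.png",cv2.resize(a,None,fx=3.3333,fy=3.3333,interpolation=cv2.INTER_CUBIC))
E
```

```text
(no output)
```

View pics/c3.png

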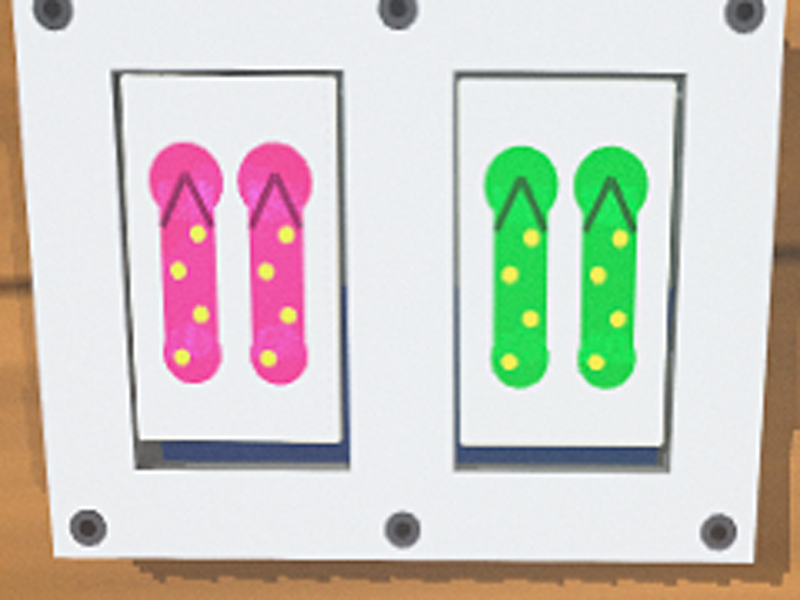

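```bash
python3 - <<'E'
from h import *
import pickle
st=pickle.load(open("st1.pkl","rb"));c=cam("wrist",st)
u=lambda L:[[170+(x+.5)/3.3333-.5,(y+.5)/3.3333-.5] for x,y in L]
w=px2z(c,u([(113,70),(343,71),(350,468),(136,468),(454,73),(686,74),(669,471),(455,470),(54,557),(753,562)]),.036)
l=[(.0555,.079),(.0555,.015),(-.0538,.015),(-.0538,.079),(.0555,-.015),(.0555,-.079),(-.0538,-.079),(-.0538,-.015),(-.08,.105),(-.08,-.105)]
p,e=fit(l,w);print("plate",p,e)
t=px2z(c,u([(458,79),(677,80),(662,446),(460,445)]),.0355)
print("tile",fit([(.05,.03),(.05,-.03),(-.05,-.03),(-.05,.03)],t), "expect",pt(p,[.004,-.047]))
pickle.dump(p,open("p.pkl","wb"))
s=robot.observe();x=pt(p,[-.030,-.047]);print("press",x,"d tool",tool([*(x-s["tool_pos"][:2]),.048-s["tool_pos"][2]],s), s["opening"])
E
```

```text
plate [ 0.52446746 -0.18283239 -0.04643461] 0.0007309063645088987
tile (array([ 0.52601363, -0.22946177, -0.0427135 ]), np.float64(0.0003736173174447299)) expect [ 0.5262815 -0.2299674]
press [ 0.49231815 -0.22838919] d tool [0.05875713 0.01959243 0.18643683] 0.001489528027575907
```

```bash
python3 -m jog '[[[-1,0.0587,0.0196,0.04,0.008],[-1,0.0587,0.0196,0.08,0.008],[-1,0.0587,0.0196,0.12,0.008],[-1,0.0587,0.0196,0.155,0.008],[-1,0.0587,0.0196,0.178,0.008]]]'; python3 -m jog '[[[-1,0,0,0.004,0],[-1,0,0,0.008,0],[-1,0,0,0.012,0],[-1,0,0,0.016,0],[-1,0,0,0.016,0]]]';
```

```text
time: 1.73
tool_pos: [0.4919, -0.229, 0.0542]
tool_rot: [-3.141, 0.001, -0.05]
contact_force: [0.4, -0.6, 0.1]
opening: 0.0003
grip_force: 0.0
time: 2.15
tool_pos: [0.4937, -0.2286, 0.0422]
tool_rot: [3.14, -0.002, -0.048]
contact_force: [-0.2, 1.2, 0.3]
opening: 0.0006
grip_force: 0.0
```

```bash
python3 -m jog '[[[-1,-0.0005,0,0.002,0],[-1,-0.001,0,0.004,0],[-1,-0.001,0,0.006,0],[-1,-0.001,0,0.007,0],[-1,-0.001,0,0.007,0]]]'
```

```text
time: 2.57
tool_pos: [0.4927, -0.2281, 0.0352]
tool_rot: [3.14, -0.002, -0.047]
contact_force: [-2.9, 1.1, 11.5]
opening: 0.0003
grip_force: 5.6
```

```bash
python3 -m jog '[[[-1,-0.002,0,0.0013,0],[-1,-0.004,0,0.0022,0],[-1,-0.006,0,0.0031,0],[-1,-0.008,0,0.0040,0],[-1,-0.008,0,0.0040,0]]]'
```

```text
time: 2.98
tool_pos: [0.486, -0.2286, 0.0321]
tool_rot: [3.138, -0.005, -0.047]
contact_force: [-0.3, 0.0, 14.3]
opening: 0.0003
grip_force: 6.6
```

```bash
python3 -m jog '[[[-1,-0.001,0,0.0005,0],[-1,-0.002,0,0.0009,0],[-1,-0.003,0,0.0013,0],[-1,-0.004,0,0.0017,0],[-1,-0.004,0,0.0017,0]]]'
```

```text
time: 3.4
tool_pos: [0.483, -0.2287, 0.0308]
tool_rot: [3.138, -0.007, -0.047]
contact_force: [2.3, 0.1, 15.1]
opening: 0.0006
grip_force: 6.4
```

```bash
python3 -m jog '[[[-1,-0.0015,0,0.0006,0],[-1,-0.0015,0,-0.001,0],[-1,-0.0015,0,-0.004,0],[-1,-0.0015,0,-0.01,0],[-1,-0.0015,0,-0.03,0]]]'; python3 -m jog '[[[-0.2,-0.02,0,-0.04,0],[-0.2,-0.04,0,-0.08,0],[-0.2,-0.06,0,-0.12,0],[-0.2,-0.06,0,-0.14,0],[-0.2,-0.06,0,-0.14,0]]]'; python3 - <<'E'
from h import *
import pickle
st=robot.observe();im=robot.read_camera("wrist");print(st["tool_pos"],st["tool_rot"],st["qvel"].round(3))
pickle.dump(st,open("st2.pkl","wb"));cv2.imwrite("pics/w2.png",im[:,:,::-1])
im=robot.read_camera("scene");cv2.imwrite("pics/s2.png",im[:,:,::-1])
c=cam("wrist",st);p=pickle.load(open("p.pkl","rb"))
P=lambda x,y,z:[*pt(p,[x,y]),z]
a=np.radians(24);ex=-.0538
# tipped tile: bottom -x corner/top corner near wall: top corner leftmost
xb=-.0538+.008*np.sin(a);zb=.0275-(-.001-xb)*np.tan(a)
B=np.array([xb,zb]);n=np.array([-np.sin(a),np.cos(a)]);d=np.array([np.cos(a),np.sin(a)])
print("bottom end",B,"raised underside",B+.1*d)
for nm,q in (("lowtop",B+.008*n),("hightop",B+.1*d+.008*n)):
    print(nm,w2px(c,[P(q[0],-.017,q[1]),P(q[0],-.077,q[1])]).round(0))
crop=cv2.imread("pics/w2.png")[60:320,150:450]
cv2.imwrite("pics/c4.png",cv2.resize(crop,None,fx=2,fy=2,interpolation=cv2.INTER_CUBIC))
E
```

```text
time: 3.82
tool_pos: [0.4781, -0.2264, 0.0564]
tool_rot: [-3.14, 0.002, -0.047]
contact_force: [-0.4, 0.5, -0.3]
opening: 0.0006
grip_force: 0.0
time: 4.23
tool_pos: [0.4196, -0.2256, 0.2037]
tool_rot: [3.136, -0.008, -0.048]
contact_force: [0.7, -0.7, 0.1]
opening: 0.0293
grip_force: 0.0
[ 0.41963841 -0.22557998  0.20371126] [ 3.13608497 -0.00755344 -0.04772953] [ 0.011  0.078  0.058  0.004 -0.11   0.01 ]
bottom end [-0.05054611  0.00544065] raised underside [0.04080844 0.04611432]
lowtop [[285. 129.]
 [348. 128.]]
hightop [[278.  14.]
 [354.  14.]]
```

View pics/w2.png

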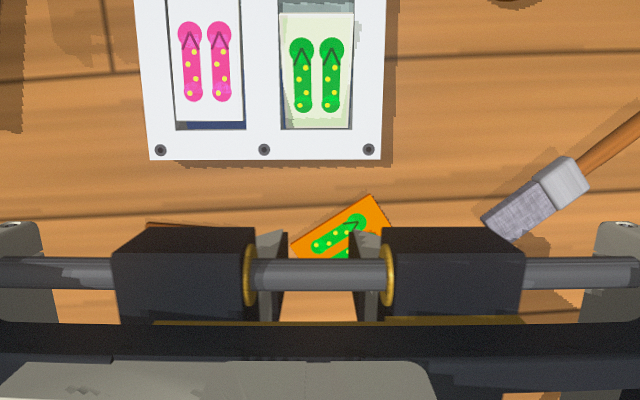

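The tile is tipped: its raised end is at row 14, as predicted for 24°, and it stays there untouched. Next I'll go above the grasp point on its raised part.

```bash
python3 -m jog '[[[0.57,0.04,0,0,0],[0.57,0.08,0,0.02,0],[0.57,0.115,-0.0007,0.05,0],[0.57,0.128,-0.0007,0.09,0],[0.57,0.128,-0.0007,0.12,0]]]'; python3 -m jog '[[[0.57,0,0,0.01,0],[0.57,0,0,0.01,0],[0.57,0,0,0.01,0]]]'; python3 -c "
from h import *;s=robot.observe();print(s['tool_pos'],s['tool_rot'],tool(np.array([.54776,-.23096,.0487])-s['tool_pos'],s))"
```

```text
time: 4.75
tool_pos: [0.5488, -0.2289, 0.0743]
tool_rot: [-3.141, 0.0, -0.046]
contact_force: [-1.1, 1.2, -0.7]
opening: 0.0659
grip_force: 0.0
time: 5.0
tool_pos: [0.546, -0.2294, 0.0677]
tool_rot: [-3.141, 0.002, -0.047]
contact_force: [1.2, -0.2, 0.7]
opening: 0.0719
grip_force: 0.0
[ 0.54602096 -0.22943833  0.06766133] [-3.14068939e+00  2.02925535e-03 -4.72709636e-02] [0.00184748 0.00145492 0.01895631]
```

```bash
python3 -m jog '[[[0.57,0.001,0.001,0.006,0],[0.57,0.001,0.001,0.012,0],[0.57,0.001,0.001,0.017,0],[0.57,0.001,0.001,0.019,0],[0.57,0.001,0.001,0.019,0]]]'; python3 -m jog '[[[-0.2,0,0,0,0],[-0.2,0,0,0,0],[-0.2,0,0,0,0],[-0.2,0,0,0,0],[-0.2,0,0,0,0]]]' 15
```

```text
time: 5.42
tool_pos: [0.5473, -0.2307, 0.0491]
tool_rot: [3.142, 0.0, -0.047]
contact_force: [0.4, 0.1, -0.0]
opening: 0.072
grip_force: 0.0
time: 5.83
tool_pos: [0.5478, -0.2308, 0.0494]
tool_rot: [3.141, -0.001, -0.047]
contact_force: [0.5, -1.1, 1.6]
opening: 0.06
grip_force: 15.0
```

```bash
python3 -m jog '[[[-0.2,0,0,0,0],[-0.2,0.001,0,-0.002,0],[-0.2,0.002,0,-0.006,0],[-0.2,0.002,0,-0.014,0],[-0.2,0.002,0,-0.026,0]]]' 30; python3 -m jog '[[[-0.2,0,0,-0.02,0],[-0.2,0,0,-0.04,0],[-0.2,0,0,-0.06,0],[-0.2,0,0,-0.075,0],[-0.2,0,0,-0.075,0]]]'; python3 - <<'E'
from h import *
import pickle
st=robot.observe();im=robot.read_camera("wrist");print(st["tool_pos"],st["tool_rot"],st["opening"],st["contact_force"])
pickle.dump(st,open("st3.pkl","wb"));cv2.imwrite("pics/w3.png",im[:,:,::-1])
E
```

```text
time: 6.25
tool_pos: [0.549, -0.2304, 0.0747]
tool_rot: [-3.141, 0.002, -0.047]
contact_force: [-0.3, 0.2, -2.8]
opening: 0.0593
grip_force: 30.0
time: 6.67
tool_pos: [0.5513, -0.2316, 0.1541]
tool_rot: [3.138, -0.006, -0.047]
contact_force: [0.2, -1.1, -0.3]
opening: 0.0592
grip_force: 30.0
[ 0.55127248 -0.23161601  0.15413709] [ 3.13833817 -0.00619632 -0.04701593] 0.059183249664154884 [ 0.21372557 -1.12464882 -0.2954821 ]
```

View pics/w3.png

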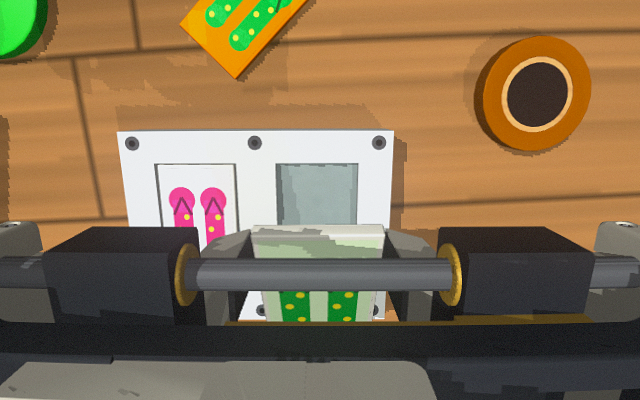

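```bash
python3 -m jog '[[[-0.2,-0.005,-0.02,-0.02,0],[-0.2,-0.015,-0.055,-0.035,0],[-0.2,-0.022,-0.09,-0.05,0],[-0.2,-0.03,-0.125,-0.065,0],[-0.2,-0.036,-0.16,-0.08,0]]]' 40;  python3 -m jog '[[[-0.2,-0.006,-0.035,-0.004,0],[-0.2,-0.012,-0.07,-0.008,0],[-0.2,-0.018,-0.105,-0.012,0],[-0.2,-0.024,-0.14,-0.016,0],[-0.2,-0.03,-0.165,-0.016,0]]]'; python3 -m jog '[[[-0.2,-0.002,-0.03,0,0.07],[-0.2,-0.002,-0.035,0,0.14],[-0.2,-0.002,-0.035,0,0.206],[-0.2,-0.002,-0.035,0,0.206],[-0.2,-0.002,-0.035,0,0.206]]]';python3 - <<'E'
from h import *
import pickle
st=robot.observe();im=robot.read_camera("wrist");print(st["tool_pos"],st["tool_rot"],st["opening"])
pickle.dump(st,open("st4.pkl","wb"));cv2.imwrite("pics/w4.png",im[:,:,::-1])
cv2.imwrite("pics/c5.png",cv2.resize(im[0:260,0:400,::-1],(800,520),interpolation=cv2.INTER_CUBIC))
E
```

```text
time: 7.13
tool_pos: [0.5197, -0.0677, 0.2293]
tool_rot: [-3.141, 0.003, -0.048]
contact_force: [0.5, -0.1, -0.9]
opening: 0.0591
grip_force: 40.0
time: 7.55
tool_pos: [0.4982, 0.0996, 0.2456]
tool_rot: [-3.141, 0.001, -0.046]
contact_force: [0.8, 0.8, -0.6]
opening: 0.0592
grip_force: 40.0
time: 7.97
tool_pos: [0.4981, 0.132, 0.245]
tool_rot: [3.141, 0.002, -0.251]
contact_force: [0.6, 0.1, -0.8]
opening: 0.0594
grip_force: 40.0
[0.49814956 0.13204372 0.24496832] [ 3.14072053e+00  1.80688117e-03 -2.50977691e-01] 0.05937000205765775
```

View pics/c5.png

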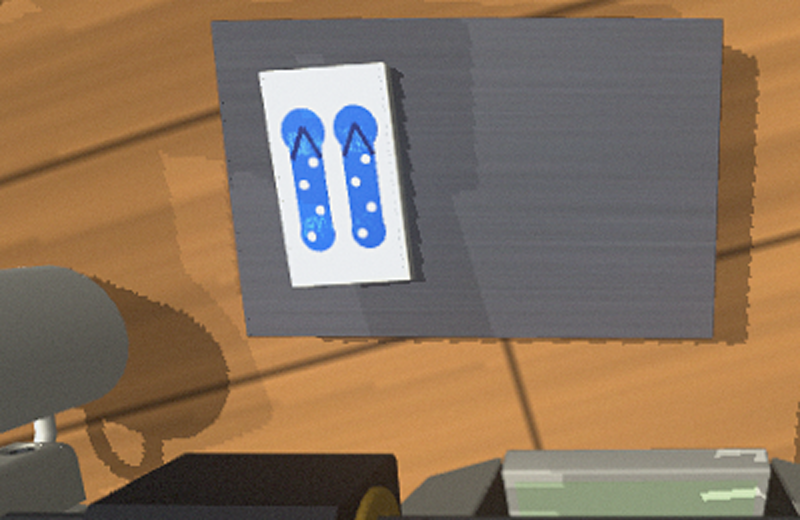

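The cooler corners in the crop are (212,20), (723,18), (712,338) and (247,337). The blue tile is at (337,175), and the held tile is at the bottom.

```bash
python3 - <<'E'
from h import *
import pickle
st=pickle.load(open("st4.pkl","rb"));c=cam("wrist",st)
u=lambda L:[[(x+.5)/2-.5,(y+.5)/2-.5] for x,y in L]
w=px2z(c,u([(212,20),(723,18),(712,338),(247,337)]),.04)
q,e=fit([(.075,.12),(.075,-.12),(-.075,-.12),(-.075,.12)],w);print("cooler",q,e)
b,e=fit([(.05,.03),(.05,-.03),(-.05,-.03),(-.05,.03)],px2z(c,u([(259,73),(385,63),(411,281),(293,288)]),.048));print("blue",b,e,pt([*(R.from_euler('z',-q[2]).as_matrix()[:2,:2]@-q[:2]),-q[2]],b[:2]))
pickle.dump(q,open("q.pkl","wb"))
f=pt(q,[0,-.06]);t=pt(q,[.035,-.06]);s=robot.observe()
print("free",f,"final tcp",t,"turn",s["tool_rot"][2]-q[2],"d tool",tool([*(t-s["tool_pos"][:2]),.10-s["tool_pos"][2]],s))
# green tile top raised edge as if 24deg held, in crop px
a=np.radians(24);d=np.array([np.cos(a),np.sin(a)]);n=np.array([-np.sin(a),np.cos(a)])
x0=np.array([.0255-.0251,-.0057]);
for sgn in (4,-4):
    e=np.array([0,-.0057])+.015*d+sgn*.001*n
    Rt=R.from_euler('xyz',st["tool_rot"])
    print(sgn,(w2px(c,[Rt.apply([e[0],y,-e[1]])+st["tool_pos"] for y in(-.03,.03)])*2).round())
E
```

```text
cooler [ 0.59695464  0.18929988 -0.25714619] 0.0008112079594919108
blue [ 0.61474241  0.24913666 -0.19821948] 0.0003869982435523167 [0.00198511 0.06239314]
free [0.58169534 0.13127269] final tcp [0.61554453 0.12237144] turn 0.00577486294064794 d tool [ 0.11610694 -0.02011599  0.14500925]
4 [[500. 469.]
 [772. 469.]]
-4 [[505. 445.]
 [767. 445.]]
```

```bash
python3 -m jog '[[[-0.2,0.03,-0.006,0.01,0.006],[-0.2,0.06,-0.012,0.03,0.006],[-0.2,0.09,-0.018,0.055,0.006],[-0.2,0.107,-0.020,0.085,0.006],[-0.2,0.107,-0.020,0.115,0.006]]]'; python3 -m jog '[[[-0.2,0,0,0.015,0],[-0.2,0,0,0.025,0],[-0.2,0,0,0.028,0],[-0.2,0,0,0.028,0]]]' 20; python3 - <<'E'
from h import *
import pickle
q=pickle.load(open("q.pkl","rb"));s=robot.observe();t=pt(q,[.026,-.06])
print(s["tool_pos"],s["tool_rot"][2]-q[2],tool([*(t-s["tool_pos"][:2]),.084-s["tool_pos"][2]],s))
E
```

```text
time: 8.43
tool_pos: [0.6106, 0.123, 0.1292]
tool_rot: [-3.141, -0.003, -0.26]
contact_force: [-0.7, -0.3, -1.6]
opening: 0.0593
grip_force: 40.0
time: 8.77
tool_pos: [0.6071, 0.1242, 0.1027]
tool_rot: [3.141, 0.001, -0.259]
contact_force: [-0.1, -0.8, -0.8]
opening: 0.0595
grip_force: 20.0
[0.60713238 0.12423965 0.10274688] -0.001887805352658145 [-0.0003788 -0.0003383  0.018747 ]
```

```bash
python3 -m jog '[[[-0.2,0,0,0.006,0],[-0.2,0,0,0.011,0],[-0.2,0,0,0.015,0],[-0.2,0,0,0.018,0],[-0.2,0,0,0.018,0]]]' 15; python3 -m jog '[[[-0.2,0.0007,0,0.002,0],[-0.2,0.0014,0,0.004,0],[-0.2,0.002,0,0.006,0],[-0.2,0.0025,0,0.008,0],[-0.2,0.0025,0,0.008,0]]]' 15
```

```text
time: 9.18
tool_pos: [0.6069, 0.1246, 0.0846]
tool_rot: [3.141, 0.001, -0.259]
contact_force: [-0.6, -0.2, -0.9]
opening: 0.0596
grip_force: 15.0
time: 9.6
tool_pos: [0.6101, 0.1239, 0.0769]
tool_rot: [-3.141, -0.001, -0.259]
contact_force: [0.8, -0.7, 0.8]
opening: 0.0596
grip_force: 15.0
```

```bash
python3 -m jog '[[[-0.2,0.001,0,0.004,0],[-0.2,0.002,0,0.008,0],[-0.2,0.003,0,0.012,0],[-0.2,0.004,0,0.016,0],[-0.2,0.004,0,0.016,0]]]' 12; python3 -m jog '[[[-0.2,0.0005,0,0.002,0],[-0.2,0.001,0,0.004,0],[-0.2,0.0015,0,0.006,0],[-0.2,0.0017,0,0.0075,0],[-0.2,0.0017,0,0.0075,0]]]' 12;  python3 - <<'E'
from h import *
import pickle
q=pickle.load(open("q.pkl","rb"));s=robot.observe();t=pt(q,[.035,-.06])
print(s["tool_pos"],s["tool_rot"][2]-q[2],tool([*(t-s["tool_pos"][:2]),.0497-s["tool_pos"][2]],s),s["contact_force"])
E
```

```text
time: 10.02
tool_pos: [0.6131, 0.1228, 0.0597]
tool_rot: [3.141, 0.002, -0.259]
contact_force: [0.7, 0.7, -0.3]
opening: 0.0597
grip_force: 12.0
time: 10.43
tool_pos: [0.6149, 0.1225, 0.0531]
tool_rot: [3.141, 0.001, -0.259]
contact_force: [-1.6, 0.9, 1.2]
opening: 0.0596
grip_force: 12.0
[0.61492011 0.12252434 0.05308043] -0.0020394817261251696 [ 6.44872125e-04 -1.31022183e-05  3.38002573e-03] [-1.59739645  0.87313307  1.17409373]
```

```bash
python3 -m jog '[[[-0.2,0.0003,0,0.001,0],[-0.2,0.0005,0,0.002,0],[-0.2,0.0005,0,0.003,0],[-0.2,0.0005,0,0.003,0],[-0.2,0.0005,0,0.003,0]]]' 12; python3 - <<'E'
from h import *
s=robot.observe();im=robot.read_camera("wrist");print(s["tool_pos"],s["contact_force"],s["torque"])
s2=robot.read_camera("scene")
cv2.imwrite("pics/c6.png",np.hstack([cv2.resize(im[120:330,150:480,::-1],(400,255)),cv2.resize(s2[190:275,300:400,::-1],(300,255))]))
E
```

```text
time: 10.85
tool_pos: [0.6157, 0.1224, 0.0505]
tool_rot: [3.142, -0.0, -0.259]
contact_force: [0.6, 0.0, -0.1]
opening: 0.0596
grip_force: 12.0
[0.61574669 0.12235736 0.05053837] [ 0.59506677  0.02891981 -0.11026188] [ 0.06296756  0.12022639 -0.06416568]
```

View pics/c6.png

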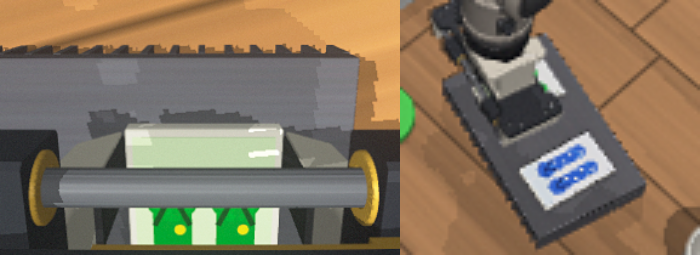

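The tile is nearly flat, with its end edge at (205,130) just above the plate. I'll lower it by the last millimetre.

```bash
python3 -m jog '[[[-0.2,0,0,0.0006,0],[-0.2,0,0,0.0012,0],[-0.2,0,0,0.0012,0],[-0.2,0,0,0.0012,0]]]' 8
```

```text
time: 11.28
tool_pos: [0.6158, 0.1223, 0.0494]
tool_rot: [-3.142, -0.0, -0.259]
contact_force: [1.0, 0.3, 0.0]
opening: 0.0599
grip_force: 8.0
```

```bash
python3 -m jog '[[[-0.2,0,0,0.0004,0],[-0.2,0,0,0.0008,0],[-0.2,0,0,0.0008,0],[-0.2,0,0,0.0008,0]]]' 5
```

```text
time: 11.62
tool_pos: [0.6159, 0.1223, 0.0492]
tool_rot: [-3.142, -0.001, -0.259]
contact_force: [-1.9, -0.5, 4.1]
opening: 0.0599
grip_force: 5.0
```

```bash
python3 -m jog '[[[0.33,0,0,0,0],[0.36,0,0,0,0],[0.4,0,0,0,0],[0.45,0,0,0,0],[0.45,0,0,0,0]]]' 3; python3 -m jog '[[[0.45,0,0,-0.005,0],[0.45,0,0,-0.015,0],[0.45,0,0,-0.04,0],[0.45,-0.02,0,-0.08,0],[0.45,-0.06,0,-0.12,0]]]'; python3 -m jog '[[[0.45,-0.04,0,-0.04,0],[0.45,-0.07,0,-0.08,0],[0.45,-0.07,0,-0.08,0],[0.45,-0.07,0,-0.08,0],[0.45,-0.07,0,-0.08,0]]]'; python3 - <<'E'
from h import *
import pickle
st=robot.observe();im=robot.read_camera("wrist");print(st["tool_pos"],st["tool_rot"])
pickle.dump(st,open("st5.pkl","wb"));cv2.imwrite("pics/w5.png",im[:,:,::-1])
cv2.imwrite("pics/c7.png",cv2.resize(im[0:260,100:500,::-1],(800,520),interpolation=cv2.INTER_CUBIC))
E
```

```text
time: 12.03
tool_pos: [0.6156, 0.1223, 0.0484]
tool_rot: [3.141, 0.0, -0.259]
contact_force: [-0.1, -0.9, 0.5]
opening: 0.0665
grip_force: 0.3
time: 12.45
tool_pos: [0.5711, 0.134, 0.158]
tool_rot: [-3.141, -0.003, -0.261]
contact_force: [-0.5, 1.0, 0.3]
opening: 0.0666
grip_force: 0.0
time: 12.87
tool_pos: [0.5022, 0.1529, 0.2377]
tool_rot: [-3.14, -0.004, -0.258]
contact_force: [-0.5, -0.1, -0.7]
opening: 0.0665
grip_force: 0.0
[0.50223163 0.15288644 0.23765071] [-3.14006949 -0.00389289 -0.25831031]
```

View pics/c7.png

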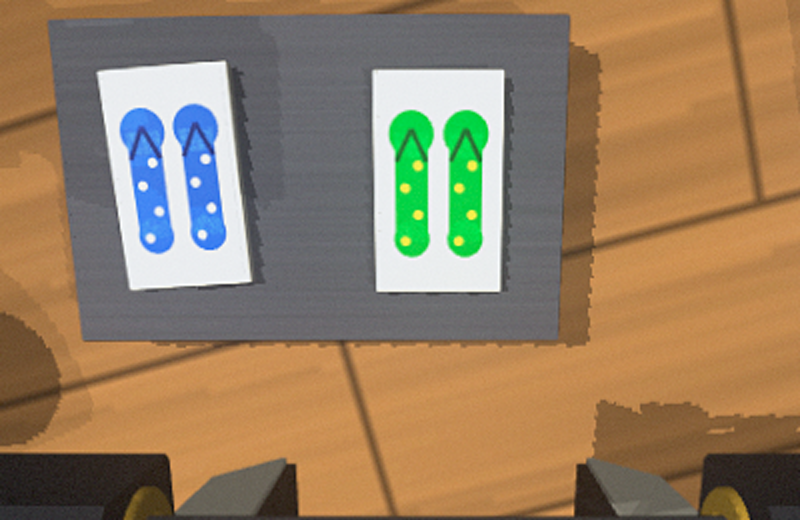

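```bash
python3 - <<'E'
from h import *
import pickle
st=pickle.load(open("st5.pkl","rb"));c=cam("wrist",st)
u=lambda L:[[100+(x+.5)/2-.5,(y+.5)/2-.5] for x,y in L]
q,e=fit([(.075,.12),(.075,-.12),(-.075,-.12),(-.075,.12)],px2z(c,u([(49,20),(570,15),(557,340),(84,341)]),.04))
T=[(.05,.03),(.05,-.03),(-.05,-.03),(-.05,.03)]
for L in ([(372,70),(504,70),(500,292),(377,292)],[(97,71),(227,61),(252,283),(130,290)]):
    b,e=fit(T,px2z(c,u(L),.048));print(R.from_euler('z',-q[2]).as_matrix()[:2,:2]@(b[:2]-q[:2]),b[2]-q[2],e)
E
```

```text
[-0.00021247 -0.05963959] 0.0017502899283978746 0.0005535343650202862
[0.00259291 0.06247958] 0.056402393376859455 0.0003670895669206642
```

The green tile is within 1 mm and 0.1° of the target, flat with the print up, and the blue tile hasn't moved.

```bash
python3 -c "
from cell import robot;print(robot.hand_in())"
```

```text
the job is handed in; nothing more can be done
None
```

I rocked the green tile down its ramp until it stayed tipped by itself, then lifted it out. It now lies flat and print up on the empty half of the cooling plate, measured within 1 mm of the middle and in line with the plate. I handed the job in after about 13 s of the 51 s, with the blue tile measured unmoved; the pink tile and the other bystanders were not measured again after the lift.

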